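Gauge a bend-test roller in a V-block

ROBOT

A 7-joint arm with a two-finger parallel gripper is mounted at the origin on a cart in front of the work surface, level with it; the furniture and walls round the work are solid. World frame = base frame: x ahead of the robot, y to its left, z up, the work surface at z = 0. Lengths are in m, angles in rad, forces in N, time in s.
With the tool pointing down it reaches from about 0.35 to 0.9 m from the base axis. Payload 7.2 kg.
Tool frame: the origin (TCP) lies midway between the tips of the shut fingers; the grasp point (between the pads) lies 19 mm behind it; z points along the fingers, y is the direction in which the jaws open and shut (so a half turn about z gives the same grasp; the last joint's range is limited). The gripper opens to 88 mm and grips with 3 to 60 N. Pads are 20 mm wide; open, the fingers measure 115 mm over their backs; the gripper's body (75 mm by 178 mm) begins 61 mm behind the grasp point.
Start: joints at [1.213, 0.411, -0.013, 1.596, 0.006, 1.134, -0.082], TCP at [0.179, -0.599, 0.223] pointing down, gripper open.
Joint ranges: [-2.95, 2.95], [-0.29, 1.99], [-1.47, 1.44], [0.14, 2.54], [-1.03, 4.17], [0.13, 1.85], [-2.86, 2.86]. Speed limits (rad/s): [2.39, 2.39, 3.01, 3.01, 3.14, 3.14, 3.14].

INTERFACE

Orientations are given as a unit quaternion [x, y, z, w].
In Python, from bench import sense, read_camera, camera_model, sign_off gives the robot as it stands. The module is installed in compiled form; this text tells all that it offers.
- The arm moves only by the tool arm_command, never from a script. Its argument "moves" is a list of rows, each a list of 4 numbers: the shift along the tool's x, y, z in m, then the turn about the tool's z in degrees. In form: [[dx, dy, dz, yaw], ...]. A call has 1 to 8 rows; each row shifts and turns the commanded pose from where the row before left it, along the tool's axes as they then stand; what a row does not reach is not made up. A row lasts 1/10 s, in which the tool goes at most 50 mm and 8.59 degrees, less where a joint would pass 70% of its speed; a pose out of reach is approached as far as the arm can. A call with a gripper value outside its range is refused whole. "grip" is the opening, from 0 (shut) to 1 (fully open), set as the call begins (left out, the last holds). The fingers move at their own pace and stop on an object; "squeeze" is the grip in N (left out, the last holds). Time passes only in rows, so rows that do not move let the fingers close. It gives the time, the measured TCP pose, the force and the opening at its end, in the units of the state.
- sense(): the state, without advancing time (a new reading comes with each control period).
- read_camera(name): name is "scene" or "top"; returns the picture (384x512x3 uint8, red, green, blue); there is no depth.
- camera_model(name): a dict with "fx", "fy", "cx", "cy" (pixels), "rvec" (rotation vector, rad) and "tvec" (3), from world to camera coordinates, as OpenCV has them. Camera axes: x right, y down, z forward; pixel columns grow to the right and rows downward; lengths in m; the calibration is good to about 2 mm. A picture is of the moment at which its call begins. camera_model takes no time and is no camera call.
- sign_off(): hands the job in, once; it reports no verdict.
The state is a dict: "time_s": time; "joint_positions": joint angles; "qd": joint speeds; "joint_torque": joint torques, N m; "ee_pos": TCP position; "tcp_rot": TCP orientation; "ft_force": force on the tool from outside, world axes, zero at the start; "torque": the same for the moment, N m; "width": finger opening in m.
Only numpy, scipy, OpenCV 4.12 (cv2) and the standard library are available. Lean on these libraries where they do the work, as an engineer would, in place of code of your own. Each camera call takes 0.05 s, during which the arm holds its last target.

TASK

Take the dust cover off the V-block of the roller gauge and hang it astride the bar behind, resting level on the bar, and let go of it. Then take the thinner of the two rollers from the rest, lay it lengthwise and centred in the V, push it down firmly, without forcing it, against the spring contact until it sits fully home on both faces of the V, and finish while still holding it pressed there for the reading: do not let go. The thicker roller stays in its rest, and the other things on the desk stay where they are.

Things in the scene. Friction and masses are not known exactly. Their poses are not given: they have to be found in the camera images.
- gauge: the roller gauge, fixed to the desk: grey base plate 210 x 190 mm, 12 mm high, carrying a steel V-block and behind it the bar. Origin on the desk under the middle of the V; x points from the V to the bar, y along the V, z up. The V-block is 42 mm wide (x) and 36 mm long (y), its top 53 mm above the desk; the V is open upward and at both ends, 90 degrees, 31 mm wide at the mouth, and a roller laid in it overhangs both ends of the block.
- v_near: the half of the V-block on the -x side of the gauge, with one of the two 45-degree faces of the V (ground and oiled steel, friction about 0.12); its frame is the same as gauge
- v_far: the half of the V-block on the +x side of the gauge, with the other face of the V; its frame is the same as gauge
- v_seat (a point): the point where the centre of the 20 mm roller lies when it is fully home in the V and centred along it: 52 mm above the desk, 1 mm below the top of the V-block; same axes as gauge. A push of about 10 to 15 N straight down seats the roller well; pushed off-centre it rides on one face only, and the force on the gripper then points sideways, towards the other face
- contact (a joint): travel of the spring contact, a 5 mm plunger that stands up from the root of the V in its middle: 0 = free (up), 0.004 m = roller home on both faces, 0.007 m = stop. It pushes back with 2.2 N at first touch, growing to 2.8 N when the roller is home: more than the roller's weight, so an unheld roller is lifted off the faces
- bar: the parking bar of the gauge, fixed: square aluminium bar 30 x 30 mm, 186 mm long, on two posts (14 mm thick, at 78 mm either side of its middle, under the bar). Origin at the middle of its top face, 100 mm above the desk and 120 mm from the V along the gauge's x; y along the bar, same axes as gauge
- bar_top (a point): the middle of the top face of the bar (the origin of bar)
- cover: the dust cover, loose, 0.12 kg, at the start astride the V-block with its underside on the block's top: folded white sheet, an upside-down U, 53 mm wide (x, outside), 48 mm inside, 60 mm long (y), its two side walls hang 31 mm below the underside of its top. A black handle stands upright on its middle: 10 mm thick (x), 40 mm long (y), 29 mm tall. Origin at the middle of the underside of its top; z up, x across, y along the handle
- cover_grip (a point): the point to grip on the cover's handle: 21.5 mm above the underside of the cover's top, 10 mm below the top of the handle; same axes as cover
- rest: the roller rest, fixed: grey plastic block 100 mm (x) x 36 mm (y), 24 mm high, with two parallel V-grooves along y at x = -24 and +24 mm. Origin on the desk under its middle, z up. Each groove carries one roller, which overhangs the block by 12 mm at each end
- roller: the thinner roller, bare steel, 20 mm thick, 60 mm long, about 0.15 kg; it lies in one of the two grooves of the rest. Origin at the centre of one end face, z along the roller's axis
- roller_mid (a point): the centre of the thinner roller; z along its axis (level at the start, along the grooves of the rest, centre 28 mm above the desk)
- mandrel: the thicker roller, bare steel, 28 mm thick, 60 mm long, 0.25 kg, in the other groove of the rest; stays there. Origin at the centre of one end face
- mandrel_mid (a point): the centre of the thicker roller; z along its axis
- caliper: bystander: digital caliper, 235 mm long, lying left of the gauge; origin under its middle
- jaw_insert_1: bystander: serrated jaw insert, 64 x 28 x 19 mm, lying at the left edge of the desk; origin under its middle
- jaw_insert_2: bystander: a second serrated jaw insert beside the first; origin under its middle
- marker_pen: bystander: marker pen lying near the keyboard's right end; origin under its middle
- ball_pen: bystander: ball pen lying near the marker pen; origin under its middle
- coupon_1: bystander: flat metal test coupon, 165 x 20 x 4 mm, lying at the right; origin under its middle
- coupon_2: bystander: a second test coupon beside the first; origin under its middle
- usb_stick: bystander: memory stick, 54 mm long, left of the gauge's bar; origin under its middle
Things that resemble listed ones, but are neither listed nor needed, are in the scene too. There is more than one size of the cover; the job needs the larger.

How it is judged:
On the way, in this order (a step that is already met when the one before it is completed fails the run):
1. the cover rests level astride the bar and is let go (contact force between cover and bar above 0.3 N and contact force between the fingers and cover below 0.05 N and angle between cover_grip's own z axis and vertical below 0.25 rad and linear speed of cover below 0.03 m/s and x of cover_grip in the frame of bar_top between -0.012 and 0.012 m and y of cover_grip in the frame of bar_top between -0.06 and 0.06 m and z of cover_grip in the frame of bar_top between 0.017 and 0.028 m), for 0.2 s.
2. the thinner roller is taken out of its rest (contact force between roller and rest below 0.02 N and distance of roller_mid from where it was at the start of the episode above 0.04 m and contact force between the fingers and roller above 1 N), for 0.2 s.
3. the thinner roller is pressed home onto both faces of the V (contact force between roller and v_near above 0.5 N and contact force between roller and v_far above 0.5 N and value of joint contact above 0.003 m and angle between the z axis of roller_mid and the y axis of gauge, either way round below 0.06 rad and distance between roller_mid and v_seat below 0.01 m and contact force between the fingers and roller above 1 N), for 0.3 s.
At the end, for the whole second after the job is handed in: Thin roller along the V (within 3 deg, centre within 10 mm of the seat), over 0.5 N on each V face, spring contact in by over 3 mm, fingers still on it (over 1 N); cover let go, level (14 deg) astride the bar (12 mm across, 60 mm along); thick roller within 10 mm of its place (all of step 1 and all of step 3 and distance of mandrel_mid from where it was at the start of the episode below 0.01 m); the arm keeps its last pose, push and grip.
It fails at once if the thicker roller is moved by more than 20 mm (distance of mandrel_mid from where it was at the start of the episode above 0.02 m).
It fails at once if the roller is forced into the V with more than 70 N (contact force between roller and gauge above 70 N).
It fails at once if another thing on the desk is moved by more than 30 mm (distance of any of caliper, jaw_insert_1, jaw_insert_2, marker_pen, ball_pen, coupon_1, coupon_2, usb_stick from where it was at the start of the episode above 0.03 m).
It also fails if it takes over 54 s, if anything falls off the work surface, if the arm or the gripper's body presses on something with over 40 N, if the wrist force passes 120 N, or if a joint passes its speed limit or range.

## Working session

There is one attempt and no reset: what is moved stays moved. The work goes in short steps, Python scripts to look and compute and a tool call to move; the robot and the scene stay as the last step left them, time stands still between calls to the robot, and variables do not carry over. Pictures are saved under pics/ and viewed, and the job is handed in when it is done.

Besides the shell and the picture viewer there is one more tool, called after "Call:" by a JSON object that holds its "method" and its "body". arm_command: Moves the arm, as the interface text tells. Its arguments: {"type":"object","properties":{"moves":{"type":"array","items":{"type":"array","items":{"type":"number"}}},"grip":{"type":"number"},"squeeze":{"type":"number"}},"required":["moves"]}

```bash
mkdir -p pics; python3 - <<'E'
from bench import *
import cv2,json
for n in("scene","top"):
    im=read_camera(n); cv2.imwrite(f"pics/{n}0.png",im[:,:,::-1]); print(n,camera_model(n))
s=sense(); print({k:s[k] for k in("time_s","ee_pos","tcp_rot","ft_force","width")})
E
```

```text
scene {'fx': 394.172359894315, 'fy': 394.172359894315, 'cx': 254.44998970422978, 'cy': 188.6766485588901, 'rvec': array([ 0.69794905, -2.62310107,  1.13947673]), 'tvec': array([0.41324463, 0.27590677, 1.10981408])}
top {'fx': 420.78749078084223, 'fy': 420.78749078084223, 'cx': 260.1325416878808, 'cy': 190.92301130337836, 'rvec': array([ 2.18926048, -2.14916953,  0.12354398]), 'tvec': array([-0.05317234,  0.51187353,  1.35497835])}
{'time_s': 0.1, 'ee_pos': array([ 0.17843494, -0.59850741,  0.22188609]), 'tcp_rot': array([ 9.89516314e-01,  1.44419293e-01, -1.56147765e-04, -7.12265865e-04]), 'ft_force': array([ 0.12645725, -0.12225167,  0.69928814]), 'width': 0.08826488059342832}
```

View pics/scene0.png

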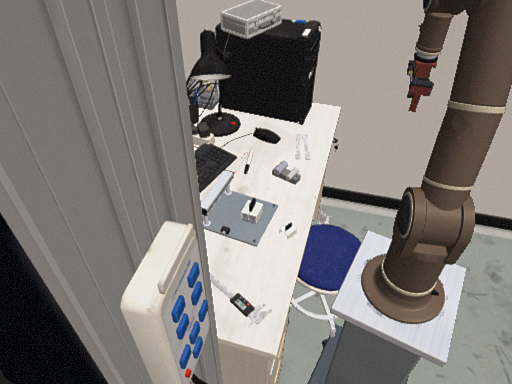

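View pics/top0.png

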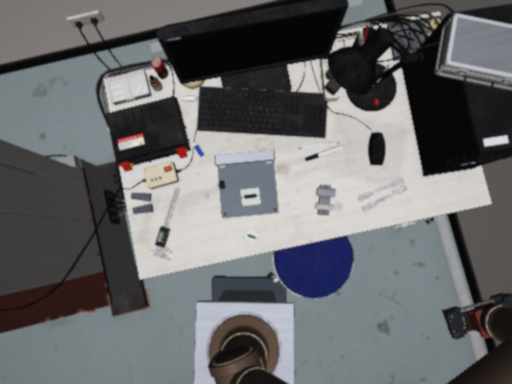

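The top view shows the gauge plate at about (248,185), the bar along its rear edge (245,157) and a cover with a black handle on the V-block at (250,196). A second, similar white and black thing is at (251,236), and the rest with its two rollers is at (325,199). I'll enlarge these.

```bash
python3 - <<'E'
import cv2
t=cv2.imread("pics/top0.png"); s=cv2.imread("pics/scene0.png")
cv2.imwrite("pics/c1.png",cv2.resize(t[145:245,205:345],None,fx=5.5,fy=5.5,interpolation=cv2.INTER_CUBIC))
cv2.imwrite("pics/c2.png",cv2.resize(s[150:250,195:310],None,fx=5.5,fy=5.5,interpolation=cv2.INTER_CUBIC))
E
```

```text
(no output)
```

View pics/c1.png

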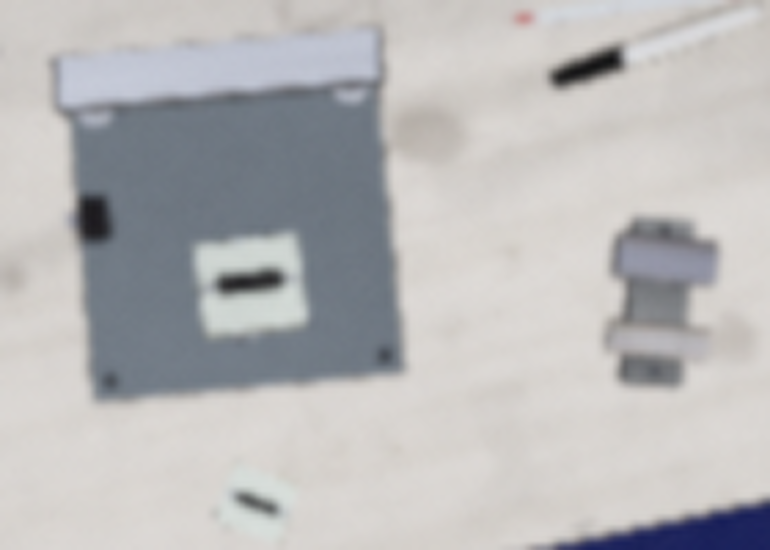

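View pics/c2.png

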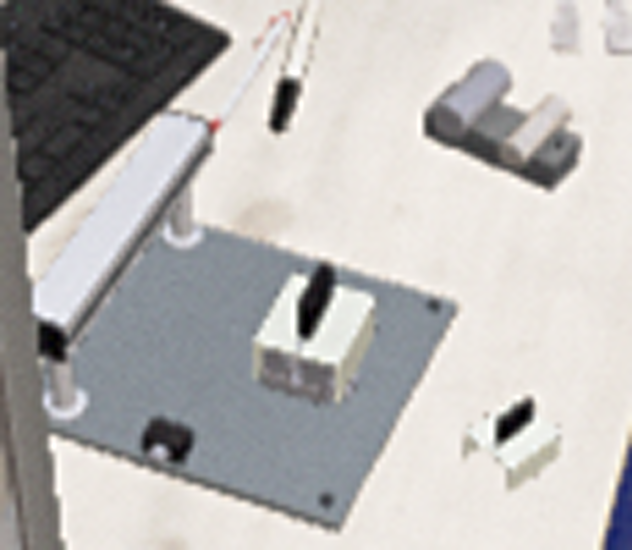

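```bash
cat > h.py <<'E'
import numpy as np, cv2
from bench import *
class Cam:
    def __init__(s,n):
        m=camera_model(n); s.K=np.array([[m["fx"],0,m["cx"]],[0,m["fy"],m["cy"]],[0,0,1.]])
        s.rv=np.array(m["rvec"]); s.R=cv2.Rodrigues(s.rv)[0]; s.t=np.array(m["tvec"]); s.C=-s.R.T@s.t
    def ray(s,p,z):
        p=np.atleast_2d(np.array(p,float)); d=np.c_[p,np.ones(len(p))]@np.linalg.inv(s.K).T@s.R
        return s.C+d*((z-s.C[2])/d[:,2])[:,None]
    def proj(s,X): return cv2.projectPoints(np.atleast_2d(np.array(X,float)),s.rv,s.t,s.K,None)[0][:,0]
def rect(c,mask,z,roi):
    x0,y0,x1,y1=roi; m=np.zeros_like(mask); m[y0:y1,x0:x1]=mask[y0:y1,x0:x1]
    cs,_=cv2.findContours(m.astype(np.uint8),cv2.RETR_EXTERNAL,cv2.CHAIN_APPROX_NONE)
    k=max(cs,key=cv2.contourArea); W=c.ray(k[:,0],z)[:,:2]
    r=cv2.minAreaRect((W*1000).astype(np.float32)); return r,cv2.boxPoints(r)
E
python3 - <<'E'
from h import *
im=cv2.imread("pics/top0.png"); T=Cam("top"); print("cam",T.C)
hsv=cv2.cvtColor(im,cv2.COLOR_BGR2HSV)
def px(x,y): print((x,y),im[y,x],hsv[y,x])
for p in [(245,158),(230,160),(245,170),(245,190),(258,202),(250,196),(324,206),(325,192),(324,199),(290,200),(251,232)]: px(*p)
E
```

```text
cam [ 0.36464006 -0.03609281  1.40233487]
(245, 158) [209 196 191] [112  22 209]
(230, 160) [213 199 195] [113  22 213]
(245, 170) [129 120 110] [104  38 129]
(245, 190) [202 205 198] [ 77   9 205]
(258, 202) [208 213 207] [ 65   7 213]
(250, 196) [45 42 43] [130  17  45]
(324, 206) [185 181 183] [135   6 185]
(325, 192) [166 150 147] [115  29 166]
(324, 199) [128 125 122] [105  12 128]
(290, 200) [212 215 219] [ 13   8 219]
(251, 232) [217 220 214] [ 75   7 220]
```

```bash
python3 - <<'E'
from h import *
im=cv2.imread("pics/top0.png"); T=Cam("top"); 
hsv=cv2.cvtColor(im,cv2.COLOR_BGR2HSV).astype(int); H,S,V=[hsv[...,i] for i in range(3)]
b=im.astype(int)
def show(n,m,z,roi):
    r,bx=rect(T,m,z,roi); print(n,np.round(r[0],1),np.round(r[1],1),round(r[2],1)); return r,bx
show("bar",(b[...,0]-b[...,2]>9)&(V>165),.1,(205,145,285,172))
show("cover",(V>165)&(b[...,1]>=b[...,2]+2),.056,(235,180,268,212))
show("decoy",(b[...,1]>=b[...,2]+4)&(V>150),.03,(240,225,265,248))
show("handle",(V<120),.083,(240,188,262,204))
g=(V<165)&(V>100)&(b[...,0]-b[...,2]>8)
show("plate",(V<175),.012,(212,163,285,222))
show("mandrel",(b[...,0]-b[...,2]>13)&(V>135),.034,(310,180,340,201))
show("rest",(V<195),.03,(308,180,340,218))
show("roller?",(V<203)&(V>150)&(b[...,0]-b[...,2]<8),.028,(308,201,340,212))
cv2.imwrite("pics/c3.png",cv2.resize(im[178:220,305:345],None,fx=14,fy=14,interpolation=cv2.INTER_NEAREST))
E
```

```text
bar [610.8   8.8] [ 28.6 184.2] 6.7
cover [491.6 -11.5] [55.2 61.4] 8.4
decoy [364.8 -17.3] [36.1 32.3] 69.4
handle [491.7 -11.8] [ 9.5 31.5] 1.1
plate [523.5   1.7] [183.9 198.4] 5.5
mandrel [ 511.2 -259.2] [53.4 15.1] 83.9
rest [ 488.1 -255.4] [ 66.2 104.2] 86.2
roller? [ 467.2 -262.1] [32.8 82.3] 1.1
```

View pics/c3.png

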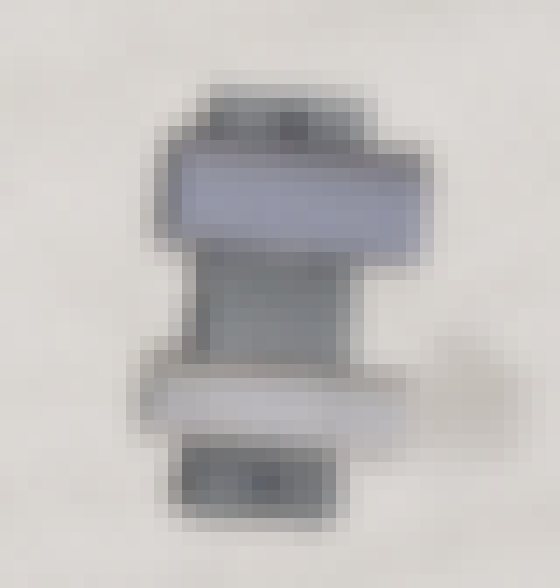

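```bash
python3 - <<'E'
from h import *
im=cv2.imread("pics/top0.png"); T=Cam("top")
c=lambda u,v:(305+u/14-.5,178+v/14-.5)
def P(n,u,z):print(n,np.round(T.ray(u,z)[:,:2]*1000,1).tolist())
P("rest ends",[c(255,515),c(287,98)],.024)
P("thin",[c(137,398),c(415,422)],.028)
P("thick",[c(165,200),c(430,208)],.034)
a=lambda u,v:(205+u/5.5-.5,145+v/5.5-.5)
P("bar corners",[a(55,60),a(380,30),a(380,82),a(62,108)],.1)
P("plate front",[a(95,400),a(403,370)],.012)
P("cover",[a(193,243),a(298,232),a(308,325),a(206,337)],.056)
P("handle",[a(217,283),a(287,279)],.084)
b=im.astype(int)
# edge fits: bar rear & front
for n,lo,hi,z in(("rear",145,156,.1),("front",160,172,.1)):
    pts=[]
    g=cv2.cvtColor(im,cv2.COLOR_BGR2GRAY).astype(float)
    for x in range(220,270):
        col=np.diff(g[lo:hi,x]); k=np.argmax(col) if n=="rear" else np.argmin(col)
        if n=="front": pts.append((x,lo+k+.5))
        else: 
            k=np.argmin(g[lo:hi,x]); pts.append((x,lo+k))
    W=T.ray(pts,z)[:,:2].astype(np.float32)
    v=cv2.fitLine(W,cv2.DIST_HUBER,0,.001,.001).ravel(); print(n,np.degrees(np.arctan2(v[1],v[0])),v[2:])
# plate front edge
pts=[]
for x in range(226,276):
    col=np.diff(g[208:222,x]); k=np.argmax(col); pts.append((x,208+k+.5))
W=T.ray(pts,.012)[:,:2].astype(np.float32);v=cv2.fitLine(W,cv2.DIST_HUBER,0,.001,.001).ravel(); print("plf",np.degrees(np.arctan2(v[1],v[0])),v[2:])
E
```

```text
rest ends [[440.0, -250.3], [538.6, -257.6]]
thin [[466.7, -222.0], [462.2, -287.1]]
thick [[512.7, -227.5], [512.0, -289.5]]
bar corners [[614.4, 101.9], [635.4, -83.3], [605.3, -83.7], [586.7, 97.1]]
plate front [[424.8, 81.2], [446.2, -103.4]]
cover [[515.7, 22.7], [523.4, -38.6], [468.9, -45.5], [460.8, 13.8]]
handle [[489.8, 7.2], [492.9, -32.8]]
rear -81.025215 [ 0.6295272  -0.00229241]
front -84.11655 [0.5938811  0.02830564]
plf -83.112625 [ 0.4366457  -0.03685881]
```

Cover candidates in the top view are (250,196) on the V-block, about 55x61 mm, and (251,236) on the desk, about 36x32 mm. The one on the V-block is the larger, so it is the one to take.

For the rollers, the one at (325,206) looks thinner than the one at (326,192), so the thin one is at about world (465,-253). The crops confirm both choices.

The gauge's x axis lies at about 7° in the world and the rest's at about -4°. The distance from bar to cover comes out at 120.5 mm along gauge x, which matches the 120 mm given. Moving over the cover now.

Call:
{"method": "arm_command", "body": {"moves": [[0.0334,-0.0337,0,0],[0.0334,-0.0337,0,0],[0.0334,-0.0337,0,0],[0.0334,-0.0337,0,0],[0.0334,-0.0337,0,0],[0.0334,-0.0337,0,0],[0.0334,-0.0337,0,0]], "grip": 1}}

```text
time_s: 0.8
ee_pos: [0.3356, -0.3042, 0.2226]
tcp_rot: [0.99, 0.144, -0.0, 0.0]
ft_force: [0.5, -1.1, 0.5]
width: 0.0879
```

Call:
{"method": "arm_command", "body": {"moves": [[0.0334,-0.0337,0,0],[0.0334,-0.0337,0,0],[0.0334,-0.0337,0,0],[0.0334,-0.0337,0,0],[0.0334,-0.0337,0,0],[0.0334,-0.0337,0,0],[0.0334,-0.0337,0,0]]}}

```text
time_s: 1.5
ee_pos: [0.4923, -0.0115, 0.2226]
tcp_rot: [0.99, 0.144, -0.0, 0.0]
ft_force: [0.9, -0.7, 0.5]
width: 0.0875
```

Call:
{"method": "arm_command", "body": {"moves": [[0,0,0,-8],[0,0,0,-8],[0,0,0,-8],[0,0,0,-8],[0,0,0,-8]]}}

```text
time_s: 2.0
ee_pos: [0.4916, -0.0131, 0.2223]
tcp_rot: [0.879, 0.477, -0.0, -0.0]
ft_force: [0.1, -0.6, -0.7]
width: 0.0881
```

Call:
{"method": "arm_command", "body": {"moves": [[0,0,0,-8],[0,0,0,-8],[0,0,0,-8],[0,0,0,-8],[0,0,0,-8],[0,0,0,0]]}}

```text
time_s: 2.6
ee_pos: [0.4916, -0.0133, 0.2223]
tcp_rot: [0.664, 0.747, -0.0, -0.0]
ft_force: [0.1, -0.3, 0.2]
width: 0.088
```

```bash
cat >> h.py <<'E'
from scipy.spatial.transform import Rotation as Ro
def goto(x,y,z,ang):
    "remaining tool shift and yaw to reach TCP x,y,z with tool-y at world angle ang (mod 180)"
    s=sense(); M=Ro.from_quat(s["tcp_rot"]).as_matrix(); p=np.array(s["ee_pos"])
    a=np.degrees(np.arctan2(M[1,1],M[0,1])); d=(ang-a+90)%180-90
    print("t",round(s["time_s"],2),"p",np.round(p,4),"ty",round(a,1),"tilt",np.round(M[:,2],3),"F",np.round(s["ft_force"],1),"w",round(s["width"],4),"q7",round(s["joint_positions"][6],2))
    print("shift",np.round(M.T@(np.array([x,y,z])-p),4),"yaw",round(-d,1))
E
python3 -c "
from h import *
goto(.4915,-.0122,.062,7)"
```

```text
t 2.6 p [ 0.4916 -0.0133  0.2223] ty 6.7 tilt [-0.001  0.    -1.   ] F [ 0.1 -0.3  0.2] w 0.088 q7 -0.13
shift [0.0011 0.0002 0.1603] yaw -0.3
```

Aligned with the cover. I'll go most of the way down, then check with the scene camera.

Call:
{"method": "arm_command", "body": {"moves": [[0,0,0.035,0],[0,0,0.035,0],[0,0,0.03,0],[0,0,0.02,0],[0,0,0.01,0],[0,0,0,0]]}}

```text
time_s: 3.2
ee_pos: [0.4911, -0.0131, 0.0916]
tcp_rot: [0.666, 0.746, -0.001, -0.001]
ft_force: [-0.7, -0.3, 0.6]
width: 0.0878
```

```bash
python3 - <<'E'
from h import *
im=read_camera("scene")[:,:,::-1]
S=Cam("scene")
cv2.imwrite("pics/s1.png",cv2.resize(im[150:260,195:330],None,fx=5.5,fy=5.5,interpolation=cv2.INTER_CUBIC))
goto(.4915,-.0122,.061,7)
print(S.proj([[.4915,-.0125,.085],[.4915,-.0125,.056]]))
E
```

```text
t 3.25 p [ 0.4918 -0.013   0.0927] ty 6.5 tilt [-0.001  0.    -1.   ] F [ 0.  -0.8  0.4] w 0.0879 q7 -0.28
shift [ 0.0009 -0.0002  0.0317] yaw -0.5
[[252.14868261 200.87563571]
 [252.1240934  207.32961944]]
```

View pics/s1.png

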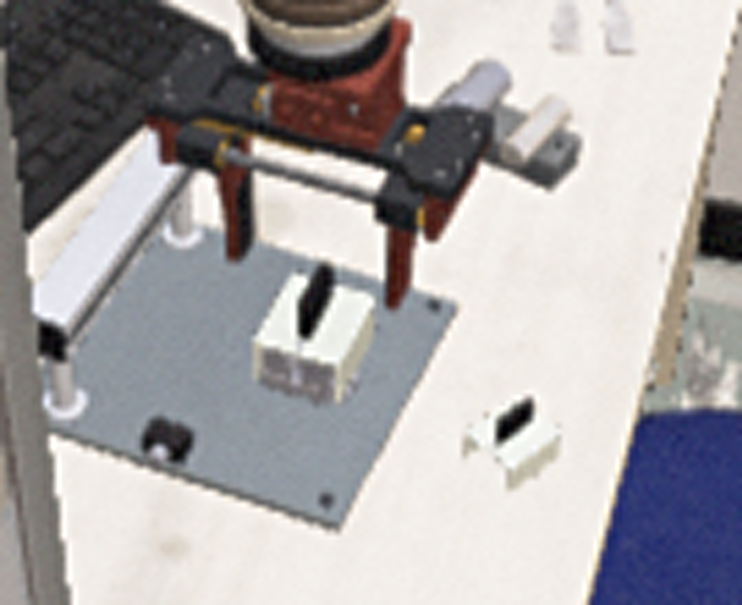

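The picture shows the open jaws straddling the handle, whose top is at crop (320,280). The predicted position was (314,280), so it agrees. Going down and gripping.

Call:
{"method": "arm_command", "body": {"moves": [[0.001,0,0.016,0],[0,0,0.011,-0.5],[0,0,0.004,0],[0,0,0,0]]}}

```text
time_s: 3.65
ee_pos: [0.4917, -0.0122, 0.0617]
tcp_rot: [0.662, 0.749, -0.0, -0.0]
ft_force: [0.1, 0.2, -0.2]
width: 0.0879
```

Call:
{"method": "arm_command", "body": {"moves": [[0,0,0,0],[0,0,0,0],[0,0,0,0],[0,0,0,0],[0,0,0,0],[0,0,0,0],[0,0,0,0],[0,0,0,0]], "grip": 0, "squeeze": 25}}

```text
time_s: 4.45
ee_pos: [0.4917, -0.0122, 0.0616]
tcp_rot: [0.662, 0.75, -0.0, -0.0]
ft_force: [-0.1, 0.2, 0.6]
width: 0.0273
```

```bash
python3 -c "
from h import *
goto(.4915,-.0122,.061,7)"
```

```text
t 4.45 p [ 0.4917 -0.0122  0.0616] ty 7.1 tilt [-0. -0. -1.] F [-0.1  0.2  0.6] w 0.0273 q7 -0.31
shift [ 0.     -0.0002  0.0006] yaw 0.1
```

Still closing.

Call:
{"method": "arm_command", "body": {"moves": [[0,0,0,0],[0,0,0,0],[0,0,0,0],[0,0,0,0],[0,0,0,0]]}}

```text
time_s: 4.95
ee_pos: [0.4918, -0.0122, 0.0616]
tcp_rot: [0.662, 0.75, 0.0, 0.0]
ft_force: [0.2, 0.8, -0.1]
width: 0.0096
```

Call:
{"method": "arm_command", "body": {"moves": [[0,0,-0.015,0],[0,0,-0.03,0],[0,0,-0.03,0],[0,0,-0.03,0],[0,0,-0.02,0],[0,0,0,0]]}}

```text
time_s: 5.55
ee_pos: [0.4932, -0.0121, 0.189]
tcp_rot: [0.662, 0.749, 0.001, 0.002]
ft_force: [1.2, -0.5, -1.5]
width: 0.0096
```

```bash
python3 - <<'E'
from h import *
im=read_camera("scene")[:,:,::-1]; t=read_camera("top")[:,:,::-1]
cv2.imwrite("pics/s2.png",cv2.resize(im[130:260,195:330],None,fx=4.5,fy=4.5,interpolation=cv2.INTER_CUBIC))
cv2.imwrite("pics/t2.png",cv2.resize(t[140:250,195:345],None,fx=5,fy=5,interpolation=cv2.INTER_CUBIC))
goto(.6106,.0085,.186,7)
E
```

```text
t 5.65 p [ 0.4915 -0.0125  0.1862] ty 7.1 tilt [ 0. -0. -1.] F [-0.   0.7 -1.5] w 0.01 q7 -0.16
shift [0.0061 0.1208 0.0002] yaw 0.1
```

View pics/s2.png

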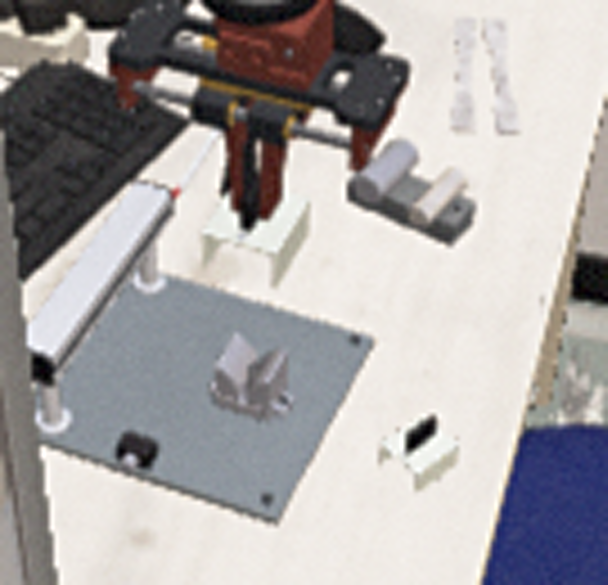

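The picture shows the cover hanging level in the jaws at crop (255,225) and the V-block bare at (250,375). Moving over the bar.

Call:
{"method": "arm_command", "body": {"moves": [[0,0.015,0,0],[0.002,0.03,0,0],[0.002,0.03,0,0],[0.002,0.03,0,0],[0,0.016,0,0],[0,0,0,0],[0,0,0,0]]}}

```text
time_s: 6.35
ee_pos: [0.6098, 0.0089, 0.1846]
tcp_rot: [0.662, 0.75, -0.001, -0.001]
ft_force: [-0.4, 0.3, -1.1]
width: 0.0099
```

```bash
python3 - <<'E'
from h import *
im=read_camera("scene")[:,:,::-1]; t=read_camera("top")[:,:,::-1]
cv2.imwrite("pics/s3.png",cv2.resize(im[120:250,195:330],None,fx=4.5,fy=4.5,interpolation=cv2.INTER_CUBIC))
cv2.imwrite("pics/t3.png",cv2.resize(t[140:250,205:345],None,fx=5.5,fy=5.5,interpolation=cv2.INTER_CUBIC))
goto(.6106,.0085,.109,7)
E
```

```text
t 6.45 p [0.6098 0.0085 0.1857] ty 7.1 tilt [-0.002 -0.    -1.   ] F [-0.3 -0.3 -1. ] w 0.0098 q7 -0.24
shift [-0.0001  0.0009  0.0767] yaw 0.1
```

View pics/s3.png

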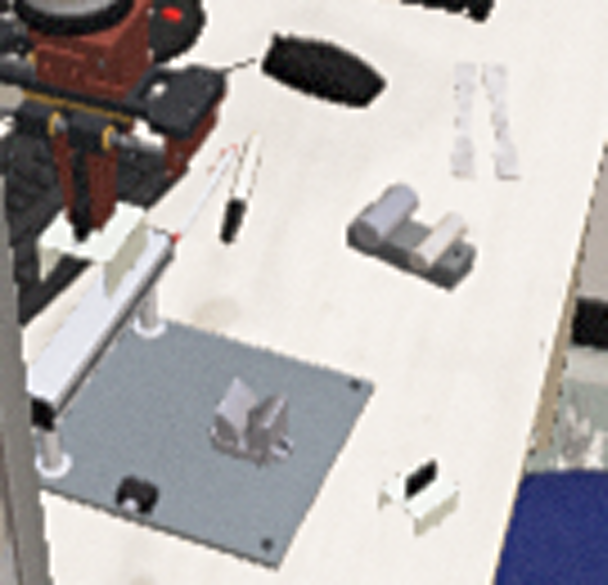

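View pics/t3.png

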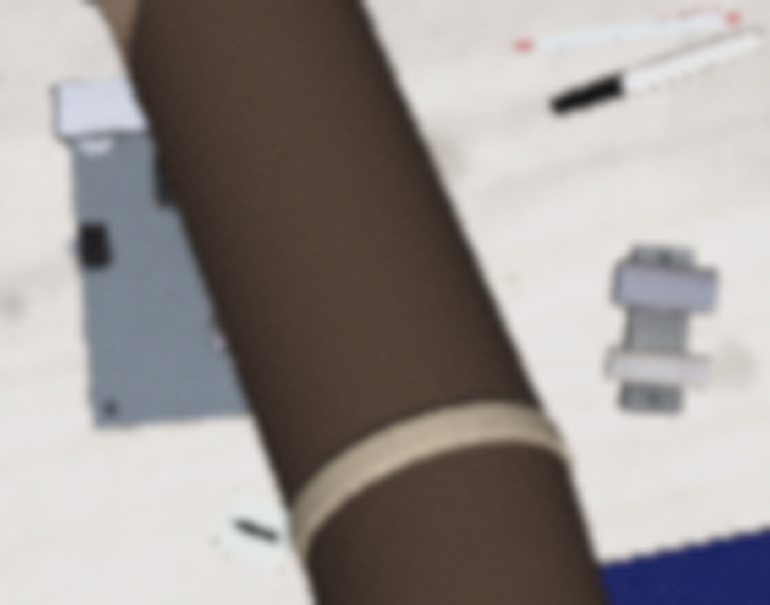

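The cover hangs over the bar's far half (crop (95,240)). The arm hides the bar in the top view. Lowering onto it slowly.

Call:
{"method": "arm_command", "body": {"moves": [[0,0.001,0.015,0],[0,0,0.02,0],[0,0,0.015,0],[0,0,0.012,0],[0,0,0.006,0],[0,0,0.004,0],[0,0,0,0]]}}

```text
time_s: 7.15
ee_pos: [0.612, 0.0089, 0.1144]
tcp_rot: [0.662, 0.75, -0.0, -0.0]
ft_force: [0.3, -0.4, -0.4]
width: 0.0099
```

```bash
python3 - <<'E'
from h import *
im=read_camera("scene")[:,:,::-1]
cv2.imwrite("pics/s4.png",cv2.resize(im[140:240,195:280],None,fx=6,fy=6,interpolation=cv2.INTER_CUBIC))
goto(.6106,.0085,.109,7)
E
```

```text
t 7.2 p [0.6123 0.0089 0.1149] ty 7.1 tilt [ 0.  0. -1.] F [-0.5  1.1 -1. ] w 0.0098 q7 -0.29
shift [-0.0002 -0.0018  0.0059] yaw 0.1
```

View pics/s4.png

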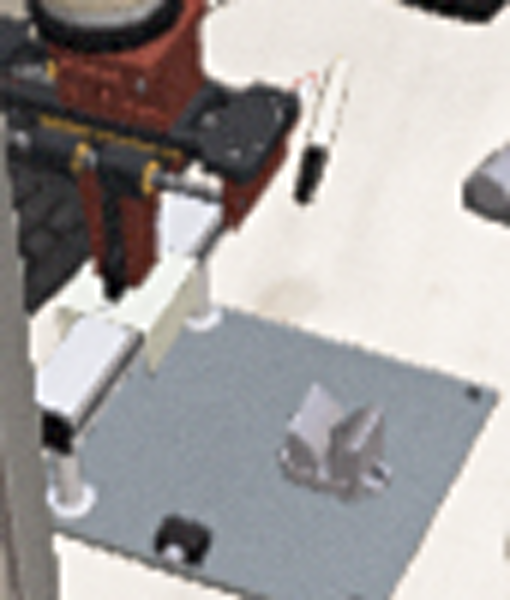

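The cover is astride the bar with one wall on each side. Lowering the last 6 mm or so.

Call:
{"method": "arm_command", "body": {"moves": [[0,-0.001,0.003,0],[0,0,0.002,0],[0,0,0.0015,0],[0,0,0,0],[0,0,0,0]]}}

```text
time_s: 7.7
ee_pos: [0.6112, 0.0087, 0.1087]
tcp_rot: [0.662, 0.75, 0.0, 0.0]
ft_force: [-2.7, -0.9, 5.3]
width: 0.0103
```

```bash
python3 -c "
from h import *
goto(.6106,.0085,.109,7)"
```

```text
t 7.7 p [0.6112 0.0087 0.1087] ty 7.1 tilt [ 0. -0. -1.] F [-2.7 -0.9  5.3] w 0.0103 q7 -0.29
shift [-0.0001 -0.0006 -0.0003] yaw 0.1
```

Contact: 5 N upward at the expected height of 0.1087 (predicted 0.1086). Releasing.

Call:
{"method": "arm_command", "body": {"moves": [[0,0,0,0],[0,0,0,0],[0,0,0,0],[0,0,0,0],[0,0,0,0],[0,0,0,0]], "grip": 0.6}}

```text
time_s: 8.3
ee_pos: [0.6111, 0.0087, 0.1081]
tcp_rot: [0.662, 0.75, -0.0, -0.0]
ft_force: [-0.4, -0.6, -0.3]
width: 0.0519
```

Call:
{"method": "arm_command", "body": {"moves": [[0,0,-0.01,0],[0,0,-0.03,0],[0,0,-0.04,0],[0,0,-0.03,0],[0,-0.02,-0.01,0],[0,-0.04,0,0],[0,-0.04,0,0],[0,-0.04,0,0]]}}

```text
time_s: 9.1
ee_pos: [0.4708, -0.0085, 0.2287]
tcp_rot: [0.662, 0.75, 0.0, 0.0]
ft_force: [-0.7, 0.3, 0.9]
width: 0.0527
```

```bash
python3 - <<'E'
from h import *
im=read_camera("scene")[:,:,::-1]
cv2.imwrite("pics/s5.png",cv2.resize(im[140:240,195:300],None,fx=6,fy=6,interpolation=cv2.INTER_CUBIC))
goto(.465,-.253,.2,85.8)
E
```

```text
t 9.15 p [ 0.4646 -0.0092  0.2279] ty 7.2 tilt [-0.005 -0.003 -1.   ] F [-5.5 -0.5 -2.1] w 0.0529 q7 -0.11
shift [-0.2419 -0.0298  0.0287] yaw -78.6
```

View pics/s5.png

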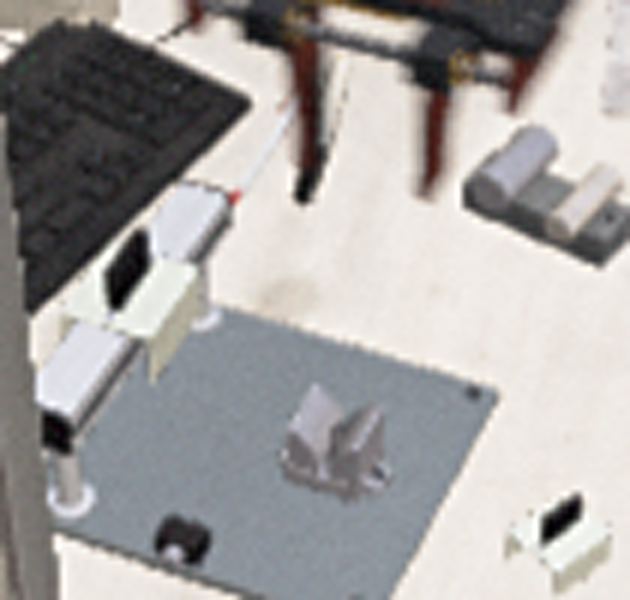

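The cover sits level astride the bar (crop (130,290)), released. Moving to the rest.

Call:
{"method": "arm_command", "body": {"moves": [[-0.0402,-0.005,0,0],[-0.0402,-0.005,0,0],[-0.0402,-0.005,0,0],[-0.0402,-0.005,0,0],[-0.0402,-0.005,0,0],[-0.0402,-0.005,0,0],[0,0,0,-8],[0,0,0,-8]], "grip": 1}}

```text
time_s: 9.95
ee_pos: [0.4722, -0.2531, 0.2286]
tcp_rot: [0.55, 0.835, 0.0, 0.0]
ft_force: [0.1, 0.9, 0.2]
width: 0.0879
```

Call:
{"method": "arm_command", "body": {"moves": [[0,0,0,-8],[0,0,0,-8],[0,0,0,-8],[0,0,0,-8],[0,0,0,-8],[0,0,0,-8],[0,0,0,-8],[0,0,0,-6.6]]}}

```text
time_s: 10.75
ee_pos: [0.4725, -0.2517, 0.2289]
tcp_rot: [0.035, 0.999, -0.0, 0.0]
ft_force: [0.2, -0.1, 0.0]
width: 0.0881
```

Call:
{"method": "arm_command", "body": {"moves": [[0,0,0,0],[0,0,0,0]]}}

```text
time_s: 10.95
ee_pos: [0.4724, -0.2517, 0.2286]
tcp_rot: [0.039, 0.999, -0.0, 0.0]
ft_force: [-0.1, -0.6, 0.1]
width: 0.0876
```

```bash
python3 - <<'E'
from h import *
im=read_camera("scene")[:,:,::-1]; t=read_camera("top")[:,:,::-1]
cv2.imwrite("pics/t6raw.png",t);cv2.imwrite("pics/s6raw.png",im)
cv2.imwrite("pics/s6.png",cv2.resize(im[140:240,195:310],None,fx=6,fy=6,interpolation=cv2.INTER_CUBIC))
cv2.imwrite("pics/t6.png",cv2.resize(t[140:250,205:345],None,fx=5.5,fy=5.5,interpolation=cv2.INTER_CUBIC))
goto(.465,-.253,.009,85.8)
E
```

```text
t 11.05 p [ 0.4723 -0.2517  0.2284] ty 85.6 tilt [ 0. -0. -1.] F [-0.2  0.2  0.3] w 0.0878 q7 1.62
shift [ 0.0073 -0.0018  0.2194] yaw -0.2
```

View pics/t6.png

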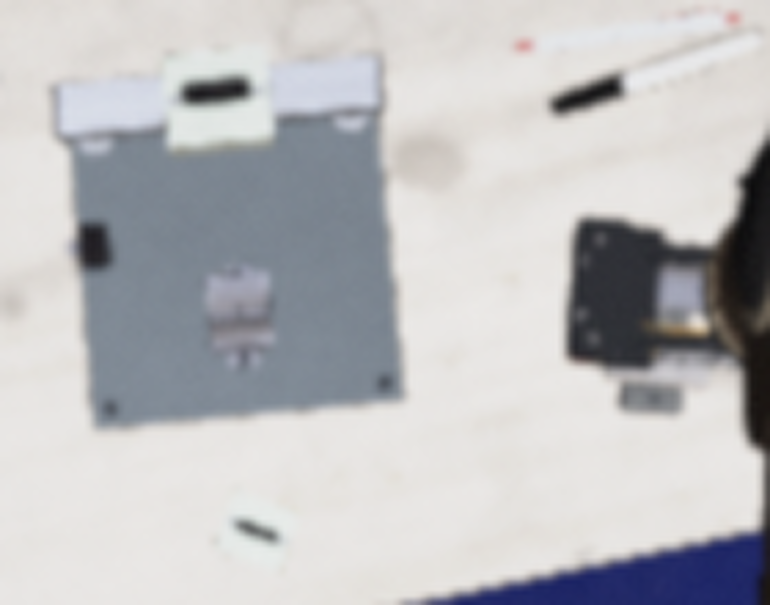

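View pics/s6.png

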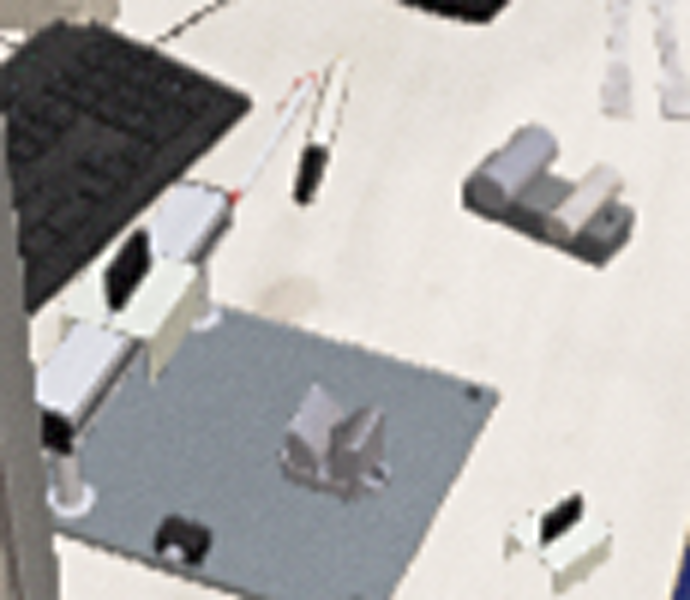

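The cover is on the bar in both views (top crop (220,100)). The V-block is visible at crop (240,310). Measuring the V and rechecking the thin roller in the scene view.

```bash
python3 - <<'E'
from h import *
T=Cam("top");S=Cam("scene")
t=cv2.imread("pics/t6raw.png"); s=cv2.imread("pics/s6raw.png")
a=cv2.resize(t[180:215,235:265],None,fx=16,fy=16,interpolation=cv2.INTER_NEAREST)
b=cv2.resize(s[195:230,238:268],None,fx=16,fy=16,interpolation=cv2.INTER_NEAREST)
cv2.imwrite("pics/v.png",np.hstack([a[:560,:400],b[:560,:400]]) if 0 else np.hstack([cv2.resize(a,(380,443)),cv2.resize(b,(380,443))]))
c=cv2.resize(s[155:190,268:303],None,fx=16,fy=16,interpolation=cv2.INTER_CUBIC)
for X,col in(((.465,-.253,.028),(0,0,255)),((.4625,-.283,.028),(0,255,0)),((.4675,-.223,.028),(255,0,0))):
    p=S.proj(X)[0]; print(p); cv2.circle(c,tuple(int(v) for v in (p-[268,155]+.5)*16),4,col,-1)
cv2.imwrite("pics/r.png",c)
E
```

```text
[291.80766469 173.8068574 ]
[296.00272884 169.35517554]
[287.50346619 178.37434951]
```

View pics/v.png

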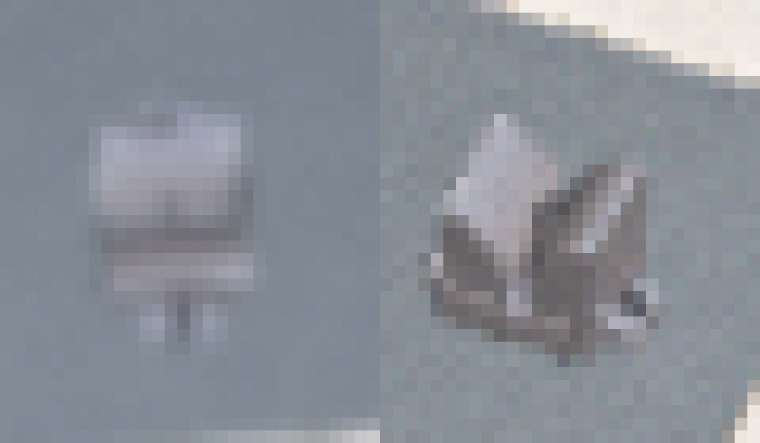

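View pics/r.png

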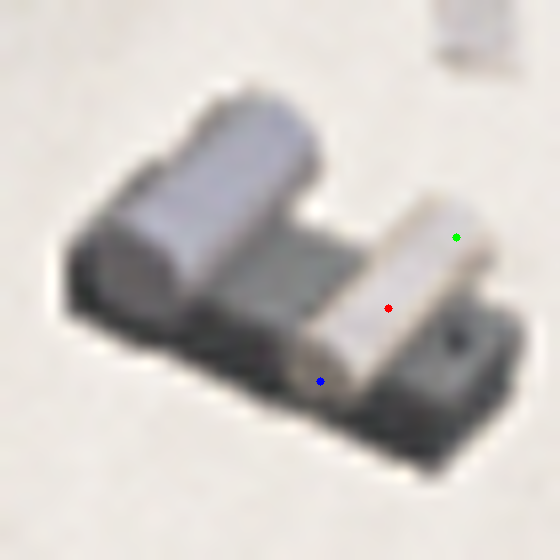

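```bash
python3 - <<'E'
from h import *
T=Cam("top");S=Cam("scene"); k=12.667
print("corners-centre",T.ray([235+173/k-.5,180+199/k-.5],.053)*1e3,"plunger",T.ray([235+172/k-.5,180+204/k-.5],.045)*1e3)
bar=np.array([.6108,.0085]); 
for a in(6,7,8): print(a,(bar-.12*np.array([np.cos(np.radians(a)),np.sin(np.radians(a))]))*1e3)
# projections of block top corners for candidates in scene
for V in([.4917,-.0062],):
  x=np.array([np.cos(np.radians(7)),np.sin(np.radians(7))]);y=np.array([-x[1],x[0]])
  pts=[np.r_[np.array(V)+sx*x+sy*y,.053] for sx,sy in((.021,.018),(.021,-.018),(-.021,-.018),(-.021,.018),(.0155,.018),(-.0155,.018))]
  pts.append(np.r_[V,.046])
  print("scenecrop",np.round((S.proj(pts)-[238,195]+.5)*k+[380,0]).tolist()); print("topcrop",np.round((T.proj(pts)-[235,180]+.5)*k).tolist())
E
```

```text
corners-centre [[495.4240264   -5.24791286  53.        ]] plunger [[494.9100683  -4.8365     45.       ]]
6 [491.45737256  -4.04341559]
7 [491.6944618   -6.12432121]
8 [491.96783175  -8.20077212]
scenecrop [[446.0, 210.0], [504.0, 116.0], [657.0, 162.0], [602.0, 258.0], [467.0, 217.0], [581.0, 252.0], [552.0, 205.0]]
topcrop [[98.0, 139.0], [238.0, 125.0], [255.0, 288.0], [114.0, 303.0], [100.0, 161.0], [112.0, 281.0], [177.0, 216.0]]
```

Both views put the V at about (0.493,-0.0055), and the thin-roller estimate lies on the roller in the scene view. Descending with the jaws over the roller's ends, which overhang the rest by 12 mm.

Call:
{"method": "arm_command", "body": {"moves": [[0.0073,-0.0018,0.03,0],[0,0,0.045,0],[0,0,0.045,0],[0,0,0.03,0],[0,0,0.02,0],[0,0,0,0],[0,0,0,0]]}}

```text
time_s: 11.75
ee_pos: [0.4652, -0.2527, 0.0586]
tcp_rot: [0.038, 0.999, 0.0, -0.0]
ft_force: [0.6, -0.7, 0.9]
width: 0.0878
```

```bash
python3 - <<'E'
from h import *
im=read_camera("scene")[:,:,::-1]; S=Cam("scene")
cv2.imwrite("pics/s7.png",cv2.resize(im[120:210,240:340],None,fx=7,fy=6.5,interpolation=cv2.INTER_CUBIC))
goto(.465,-.253,.010,85.8)
E
```

```text
t 11.8 p [ 0.4656 -0.253   0.0593] ty 85.7 tilt [ 0.001 -0.001 -1.   ] F [-0.1 -0.1  0.3] w 0.088 q7 1.46
shift [0.0007 0.     0.0493] yaw -0.1
```

View pics/s7.png

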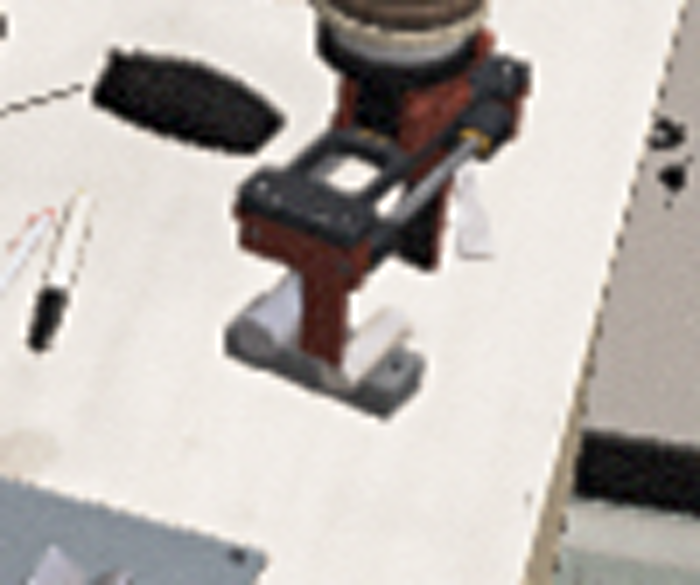

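The finger is over the roller's left end (crop (325,355)) and clear of the thick roller. Descending to grasp height.

Call:
{"method": "arm_command", "body": {"moves": [[0.0005,0,0.02,0],[0,0,0.015,0],[0,0,0.01,0],[0,0,0.004,0],[0,0,0,0]]}}

```text
time_s: 12.3
ee_pos: [0.4643, -0.2527, 0.0089]
tcp_rot: [0.037, 0.999, 0.0, -0.0]
ft_force: [-0.1, -0.1, 0.4]
width: 0.0878
```

Call:
{"method": "arm_command", "body": {"moves": [[0,0,0,0],[0,0,0,0],[0,0,0,0],[0,0,0,0],[0,0,0,0]], "grip": 0, "squeeze": 50}}

```text
time_s: 12.8
ee_pos: [0.4645, -0.253, 0.0095]
tcp_rot: [0.038, 0.999, -0.0, 0.0]
ft_force: [-1.2, 0.3, 2.0]
width: 0.0592
```

```bash
python3 - <<'E'
from h import *
im=read_camera("scene")[:,:,::-1]; S=Cam("scene")
cv2.imwrite("pics/s8.png",cv2.resize(im[120:210,240:340],None,fx=7,fy=6.5,interpolation=cv2.INTER_CUBIC))
goto(.465,-.253,.010,85.8)
E
```

```text
t 12.85 p [ 0.4645 -0.253   0.0094] ty 85.7 tilt [ 0. -0. -1.] F [-0.2  1.3  2.3] w 0.0594 q7 1.4
shift [-0.0005  0.0001 -0.0006] yaw -0.1
```

View pics/s8.png

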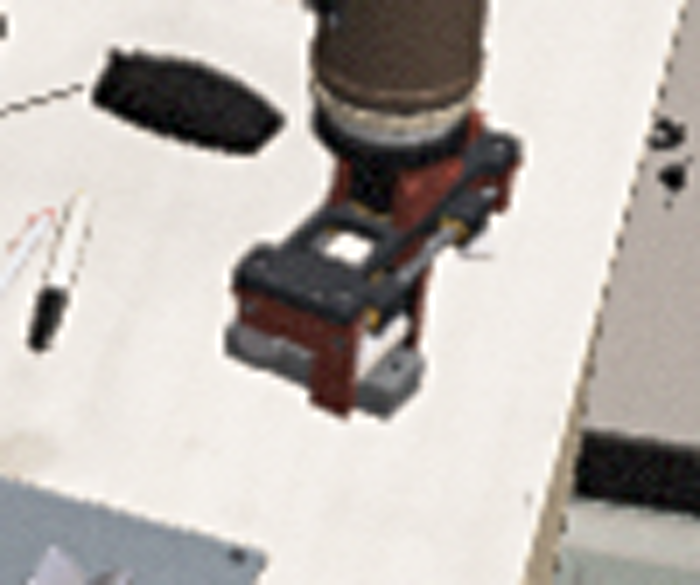

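Width is 59.4 mm, so the roller is held end to end. Lifting.

Call:
{"method": "arm_command", "body": {"moves": [[0,0,0,0],[0,0,-0.01,0],[0,0,-0.03,0],[0,0,-0.04,0],[0,0,-0.04,0],[0,0,-0.03,0],[0,0,0,0],[0,0,0,0]], "squeeze": 60}}

```text
time_s: 13.65
ee_pos: [0.4641, -0.253, 0.1596]
tcp_rot: [0.038, 0.999, -0.0, 0.0]
ft_force: [-0.0, 0.1, -0.8]
width: 0.0593
```

```bash
python3 - <<'E'
from h import *
im=read_camera("scene")[:,:,::-1]; S=Cam("scene")
cv2.imwrite("pics/s9.png",cv2.resize(im[120:210,240:340],None,fx=7,fy=6.5,interpolation=cv2.INTER_CUBIC))
goto(.493,-.0055,.16,97)
E
```

```text
t 13.7 p [ 0.4635 -0.2528  0.1586] ty 85.7 tilt [-0.001  0.    -1.   ] F [-0.6 -0.5 -1.8] w 0.0591 q7 1.57
shift [-0.0108  0.2488 -0.0014] yaw -11.3
```

View pics/s9.png

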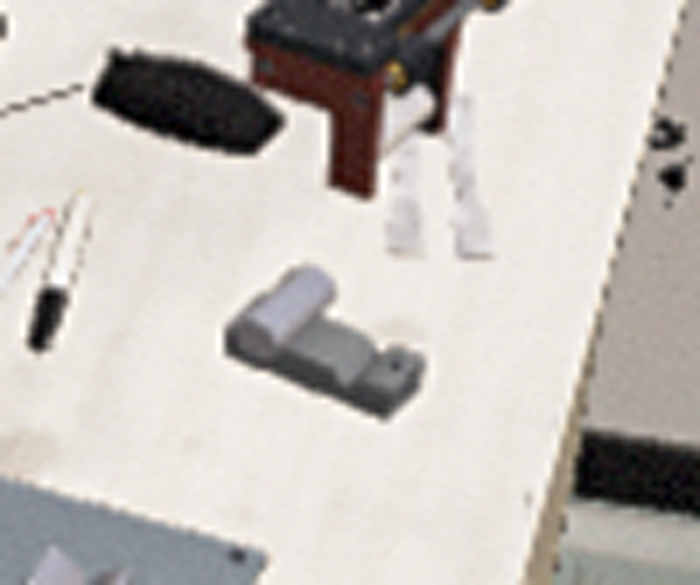

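The roller is held and the thick one is undisturbed (crop (285,305)). Moving over the V.

Call:
{"method": "arm_command", "body": {"moves": [[-0.0018,0.0415,0,0],[-0.0018,0.0415,0,0],[-0.0018,0.0415,0,0],[-0.0018,0.0415,0,0],[-0.0018,0.0415,0,0],[-0.0018,0.0415,0,0],[0,0,0,-5.7],[0,0,0,-5.6]]}}

```text
time_s: 14.5
ee_pos: [0.4927, -0.0033, 0.1577]
tcp_rot: [-0.065, 0.998, 0.0, -0.001]
ft_force: [0.2, -1.2, -1.8]
width: 0.0593
```

Call:
{"method": "arm_command", "body": {"moves": [[0,0,0,0],[0,0,0,0]]}}

```text
time_s: 14.7
ee_pos: [0.493, -0.0056, 0.1581]
tcp_rot: [-0.06, 0.998, 0.0, -0.001]
ft_force: [-0.4, -0.2, -0.4]
width: 0.0592
```

```bash
python3 - <<'E'
from h import *
goto(.493,-.0055,.033,97)
E
```

```text
t 14.7 p [ 0.493  -0.0056  0.1581] ty 96.8 tilt [-0.002  0.001 -1.   ] F [-0.4 -0.2 -0.4] w 0.0592 q7 1.24
shift [-3.000e-04 -1.000e-04  1.251e-01] yaw -0.2
```

Call:
{"method": "arm_command", "body": {"moves": [[0,0,0.02,0],[0,0,0.03,0],[0,0,0.03,0],[0,0,0.02,0],[0,0,0.01,0],[0,0,0.006,0],[0,0,0,0],[0,0,0,0]]}}

```text
time_s: 15.5
ee_pos: [0.4943, -0.0053, 0.0439]
tcp_rot: [-0.061, 0.998, -0.0, 0.001]
ft_force: [0.5, -0.2, -0.2]
width: 0.0592
```

```bash
python3 - <<'E'
from h import *
im=read_camera("scene")[:,:,::-1]
cv2.imwrite("pics/s10.png",cv2.resize(im[150:250,200:300],None,fx=6,fy=6,interpolation=cv2.INTER_CUBIC))
goto(.493,-.0055,.0334,97)
E
```

```text
t 15.55 p [ 0.4944 -0.0054  0.044 ] ty 97.0 tilt [ 0.001 -0.    -1.   ] F [-0.3 -1.  -0.7] w 0.0593 q7 1.08
shift [0.0014 0.0001 0.0106] yaw -0.0
```

View pics/s10.png

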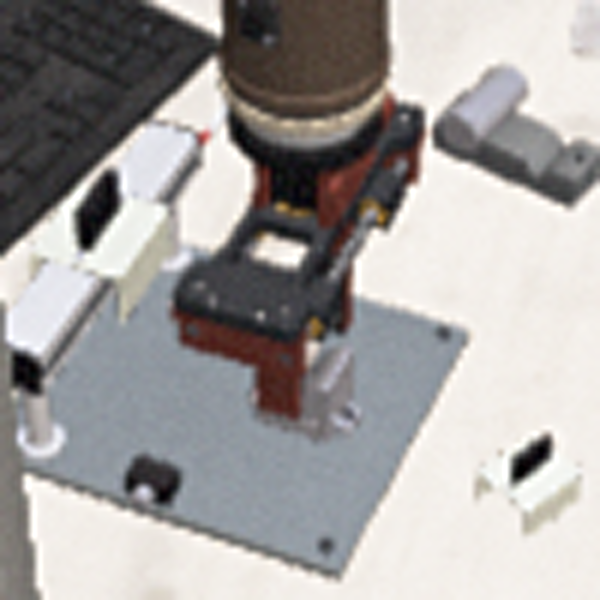

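The gripper straddles the V-block and is clear of the cover. From here I'll take small steps and watch the force.

Call:
{"method": "arm_command", "body": {"moves": [[0.001,0,0.002,0],[0,0,0.002,0],[0,0,0,0],[0,0,0,0]]}}

```text
time_s: 15.95
ee_pos: [0.4927, -0.0055, 0.0392]
tcp_rot: [-0.061, 0.998, -0.0, 0.0]
ft_force: [0.2, 0.2, -1.6]
width: 0.0587
```

Call:
{"method": "arm_command", "body": {"moves": [[0,0,0.002,0],[0,0,0.001,0],[0,0,0,0],[0,0,0,0]]}}

```text
time_s: 16.35
ee_pos: [0.4929, -0.0055, 0.0362]
tcp_rot: [-0.061, 0.998, -0.0, 0.0]
ft_force: [0.9, -0.3, 0.9]
width: 0.0592
```

Call:
{"method": "arm_command", "body": {"moves": [[0,0,0.001,0],[0,0,0.001,0],[0,0,0,0],[0,0,0,0]]}}

```text
time_s: 16.75
ee_pos: [0.4928, -0.0055, 0.0342]
tcp_rot: [-0.061, 0.998, 0.0, 0.0]
ft_force: [0.4, 0.7, 1.9]
width: 0.0591
```

The spring contact is engaged, with no sideways force yet.

Call:
{"method": "arm_command", "body": {"moves": [[0,0,0.0005,0],[0,0,0.0005,0],[0,0,0,0],[0,0,0,0]]}}

```text
time_s: 17.15
ee_pos: [0.4922, -0.0056, 0.0333]
tcp_rot: [-0.061, 0.998, -0.0, -0.0]
ft_force: [-3.2, 0.3, 6.3]
width: 0.0592
```

Call:
{"method": "arm_command", "body": {"moves": [[0,0,0.0005,0],[0,0,0,0],[0,0,0,0]]}}

```text
time_s: 17.45
ee_pos: [0.4922, -0.0056, 0.0332]
tcp_rot: [-0.061, 0.998, -0.001, -0.0]
ft_force: [-4.4, -1.5, 13.2]
width: 0.0592
```

Force up is 13 N, with 4.4 N towards -x, so it presses more on the far face. I'll shift slightly towards -x (tool +x).

Call:
{"method": "arm_command", "body": {"moves": [[0.0003,0,0,0],[0,0,0,0],[0,0,0,0]]}}

```text
time_s: 17.75
ee_pos: [0.4921, -0.0056, 0.0332]
tcp_rot: [-0.061, 0.998, -0.0, -0.0]
ft_force: [-4.4, 0.2, 11.4]
width: 0.059
```

Call:
{"method": "arm_command", "body": {"moves": [[0,0,0,0],[0,0,0,0]]}}

```text
time_s: 17.95
ee_pos: [0.4922, -0.0056, 0.0332]
tcp_rot: [-0.061, 0.998, -0.0, -0.0]
ft_force: [-3.2, -1.0, 11.6]
width: 0.0595
```

Call:
{"method": "arm_command", "body": {"moves": [[0.0003,0,0,0],[0,0,0.0002,0],[0,0,0,0],[0,0,0,0]]}}

```text
time_s: 18.35
ee_pos: [0.4922, -0.0056, 0.0332]
tcp_rot: [-0.061, 0.998, -0.0, 0.0]
ft_force: [-3.7, -0.5, 12.9]
width: 0.0591
```

```bash
python3 - <<'E'
from h import *
F=[]
for i in range(6):
    im=read_camera("top" if i%2 else "scene"); F.append(sense()["ft_force"])
    if i==1: cv2.imwrite("pics/t11.png",cv2.resize(im[140:250,205:345,::-1],None,fx=5.5,fy=5.5))
    if i==0: cv2.imwrite("pics/s11.png",cv2.resize(im[150:250,200:300,::-1],None,fx=6,fy=6,interpolation=cv2.INTER_CUBIC))
print(np.round(F,1),np.mean(F,0)); goto(.493,-.0055,.0334,97); print(sense()["torque"])
E
```

```text
[[-3.3 -0.8 13.1]
 [-2.9 -0.7 13. ]
 [-4.2 -0.5 12.3]
 [-2.9 -0.4 13.1]
 [-3.6  0.2 13.1]
 [-3.1 -0.6 12.4]] [-3.31323652 -0.48549742 12.8133861 ]
t 18.65 p [ 0.4922 -0.0056  0.0332] ty 97.0 tilt [ 0.    -0.001 -1.   ] F [-3.1 -0.6 12.4] w 0.0593 q7 1.07
shift [-0.0008 -0.     -0.0002] yaw -0.0
[-0.02902196  0.57386361 -0.05627392]
```

View pics/s11.png

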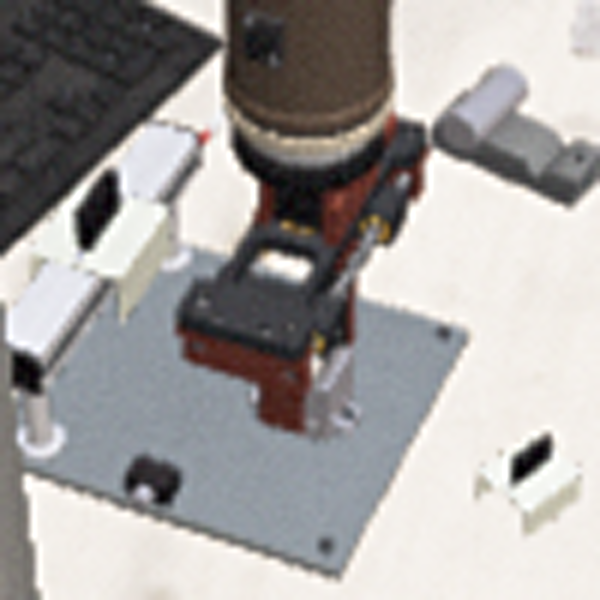

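Call:
{"method": "arm_command", "body": {"moves": [[0.0005,0,0,0],[0.0005,0,0,0],[0,0,0,0],[0,0,0,0],[0,0,0,0]]}}

```text
time_s: 19.15
ee_pos: [0.4921, -0.0056, 0.0332]
tcp_rot: [-0.061, 0.998, -0.0, 0.001]
ft_force: [0.1, 0.0, 7.8]
width: 0.0595
```

Call:
{"method": "arm_command", "body": {"moves": [[0,0,0,0],[0,0,0,0],[0,0,0,0],[0,0,0,0],[0,0,0,0]]}}

```text
time_s: 19.65
ee_pos: [0.4922, -0.0056, 0.0332]
tcp_rot: [-0.061, 0.998, -0.0, 0.001]
ft_force: [-0.1, -0.7, 7.8]
width: 0.0594
```

Sideways force is now zero, and the position is held by both faces. Restoring the downward push to about 13 N.

Call:
{"method": "arm_command", "body": {"moves": [[0,0,0.0003,0],[0,0,0,0],[0,0,0,0],[0,0,0,0]]}}

```text
time_s: 20.05
ee_pos: [0.4922, -0.0056, 0.0332]
tcp_rot: [-0.061, 0.998, -0.0, 0.001]
ft_force: [-1.4, 0.0, 12.1]
width: 0.0592
```

```bash
python3 - <<'E'
from h import *
F=[]
for i in range(4):
    im=read_camera("scene"); F.append(sense()["ft_force"])
print(np.round(F,1)); goto(.493,-.0055,.0334,97)
cv2.imwrite("pics/s12.png",cv2.resize(im[150:250,200:310,::-1],None,fx=6,fy=6,interpolation=cv2.INTER_CUBIC))
E
```

```text
[[-0.5 -0.5 12.9]
 [-1.5 -1.3 12.3]
 [-0.7 -0.3 12. ]
 [ 0.2 -0.9 12. ]]
t 20.25 p [ 0.4922 -0.0056  0.0332] ty 97.0 tilt [ 0.002 -0.    -1.   ] F [ 0.2 -0.9 12. ] w 0.0591 q7 1.06
shift [-0.0008 -0.     -0.0002] yaw -0.0
```

View pics/s12.png

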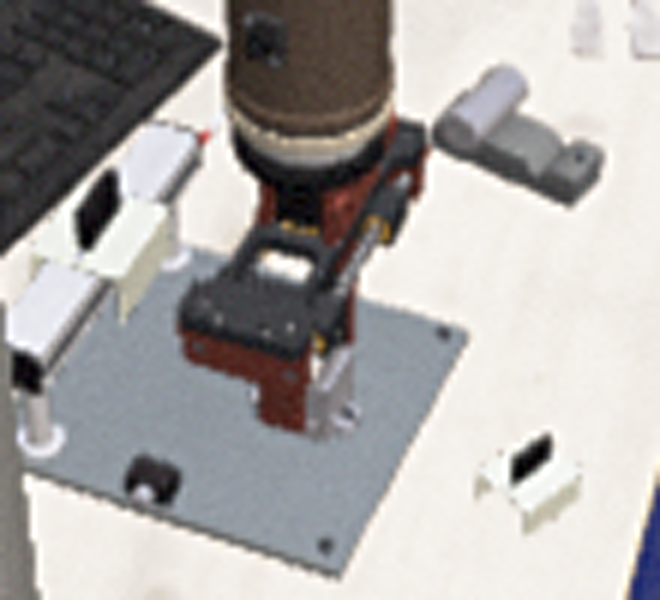

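The push is steady at about 12 N straight down, the height is as predicted for home (0.0332 against 0.0334), and the cover and thick roller are in place. Handing in.

```bash
python3 -c "
from bench import *
print(sign_off())"
```

```text
the job is handed in; nothing more can be done
None
```

I moved the larger cover from the V-block to the bar and let it go. I then took the thinner roller by its end faces, laid it in the V and pressed it home. I handed the job in at about 20 s with the roller still held; sign-off gave no verdict.

**Last checks**
- **Push:** a steady 12 N or so straight down, with the sideways force mostly under 1 N (1.5 N at most). Sideways nudges no longer moved the roller, so both V faces carry it.
- **Height:** the tool ended at 33.2 mm; I had predicted 33.4 mm for a fully seated roller.
- **Grip:** jaw opening was 59 mm, holding the 60 mm roller end to end.
- **Cover and thick roller:** in the last picture the cover sits level astride the bar and the thick roller is in its rest.

**What disagreed:** the two cameras put the V up to about 3 mm apart along the gauge's x axis. I settled that by force: the first push leaned about 4 N towards -x, and I shifted the tool until that went. I only estimated the roller's position along the V from the images, to a few millimetres against the 10 mm allowed. The travel of the spring contact could not be read directly.

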